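# Take the repaired power board out of the bench holder

## Robot

A 7-joint arm with a two-finger parallel gripper is mounted at the origin on the work surface. World frame = base frame: x ahead of the robot, y to its left, z up, the work surface at z = 0. Lengths are in m, angles in degrees, forces in N, time in s.
With the tool pointing down it reaches from about 0.425 to 0.825 m from the base axis. Payload 3.6 kg.
Tool frame: the origin (TCP) lies between the finger pads, 19 mm behind the fingertips; this is the grasp point; y points along the fingers, x is the direction in which the jaws open and shut, and the axes are right-handed (so a half turn about y gives the same grasp; the last joint's range is limited). The gripper opens to 85 mm and grips with 20 to 120 N. Pads are 22 mm wide; open, the fingers measure 114 mm over their backs; the gripper's body (76 mm by 85 mm) begins 54 mm behind the grasp point. The pads swing forward as they close: fully open they stand 13 mm farther back than shut.
Start: joints at [-77.664, 35.231, -0.722, 81.555, 0.464, 63.22, -2.315], TCP at [0.156, 0.631, 0.25] pointing down, gripper open.
Joint ranges: [-178.69, 178.69], [-17.37, 117.87], [-77.05, 75.6], [15.02, 138.74], [-78.02, 258.01], [0.78, 113.62], [-162.83, 162.83]. Speed limits (degrees/s): [159.86, 159.86, 180, 180, 180, 180, 180].

## Interface

Orientations are given as a 3x3 rotation matrix whose columns are the frame's x, y, z axes.
In Python, from station import * gives the robot as it stands.
- The arm moves only by the tool move_arm, never from a script. Its argument "targets" is a list of rows, each a list of 7 numbers: the closure in counts, from 0 (fully open) to 255 (shut), then the shift along the tool's x, y, z in cm, then the turn, a rotation vector about the tool's x, y, z in rad. In form: [[grip, x, y, z, ax, ay, az], ...]. A call has 1 to 12 rows; each row is the pose to reach, as a shift and turn from the pose measured when the call began, along the tool's axes at that moment; what a row does not reach only later rows make up. A row lasts 1/12 s, in which the tool goes at most 41.7 mm and 7.16 degrees, less where a joint would pass 70% of its speed; a pose out of reach is approached as far as the arm can. A call with a gripper value outside its range is refused whole. The fingers move at their own pace and stop on an object; "grip_force" is the grip in N (left out, the last holds). Time passes only in rows, so rows that repeat a pose let the fingers close. It gives the time, the measured TCP pose, the force and the opening at its end, in the units of the state.
- get_state(): the state, without advancing time (a new reading comes with each control period).
- camera(name): name is "scene" or "top" or "wrist"; returns a dict with "color" (400x640x3 uint8, red, green, blue), "fx", "fy", "cx", "cy" (pixels), "extrinsics" (4x4, takes a point from world to camera coordinates); the wrist camera has in their place "tool_from_camera" (4x4, takes a point from camera to tool coordinates, whose origin is the TCP and whose axes are the tool frame's). Camera axes: x right, y down, z forward; pixel columns grow to the right and rows downward; lengths in m; the calibration is good to about 2 mm. A picture is of the moment at which its call begins: read the wrist's pose just before it. There is no depth.
- close_job(): hands the job in, once; it reports no verdict.
The state is a dict: "clock": time; "qpos": joint angles; "qd": joint speeds; "tau": joint torques, N m; "eef_pos": TCP position; "tcp_rot": TCP orientation; "ft_force": force on the tool from outside, world axes, zero at the start; "torque": the same for the moment, N m; "grip_width": opening from 0.0 (shut) to 1.0 (fully open).
Only numpy, scipy, OpenCV 4.12 (cv2) and the standard library are available. Lean on these libraries where they do the work, as an engineer would, in place of code of your own. Each camera call takes 0.05 s, during which the arm holds its last target. There are 200 camera calls.

## Task

The power board in the bench holder is repaired. Slide the jaw with the orange grip well open while the board stays on its rest, then lift the board out and lay it down gently, right way up and without dropping it, in the middle of the green mat, leaving the jaw open. Do not disturb the phone, solder spool, screwdriver or tub.

Things in the scene. Friction and masses are not known exactly. Their poses are not given: they have to be found in the camera images.
- holder: Low bench vise fixed to the table: steel base 260 (x) x 100 (y) x 12 mm, blue jaws 90 mm wide (y). Origin: centre of the underside; x runs from the fixed jaw (nearer the robot) to the sliding jaw. The sliding jaw, top 56 mm above the table, has a lip 6 mm over the end of the board that stops it lifting. The fixed jaw, top 50 mm up, is a plain stop without lip, 2 mm from the board.
- rest (a point): Centre of the top of the black rest block (70 x 50 mm) between the jaws, 40 mm above the table, 30 mm from the holder's origin towards the fixed jaw; axes as the holder's. The board's underside centre starts here, up to 8 mm off along y.
- jaw (a joint): Travel of the sliding jaw in m along the holder's +x (away from the board): 0 shut on the board, 0.05 fully open. Starts shut or up to 4 mm open, its lip always over the board; clear of the board from 0.008. Stays where it is left; sliding it takes 3 to 5 N.
- jaw_grip (a point): Middle of the orange upright grip on the sliding jaw, 80 mm above the table: a good TCP position to pinch it from above. The grip is 16 mm thick (holder's x), 36 mm wide (holder's y), from 56 to 92 mm above the table. Moves with the jaw; 55 mm from the holder's origin along +x with the jaw shut; axes as the holder's.
- board: Green circuit board on an aluminium plate, 120 (x) x 80 (y) x 6 mm, 0.25 kg, with a black finned heat sink 50 (x) x 34 (y) mm in its middle, 24 mm tall (top 30 mm above the underside). Origin: centre of the underside; z out of the component side. Starts with its axes along the holder's. Lift by the heat sink, pinching its 34 mm width.
- green_mat: Green mat for finished work, 160 x 160 x 4 mm, fixed to the table. Origin: centre of its underside, on the table; top 4 mm up.
- red_mat: Red mat for work waiting, 160 x 160 x 4 mm, fixed; origin as for the green mat. The phone lies on it. Nothing is to be done here.
- phone: Broken black phone 145 x 70 x 9 mm lying on the red mat; origin at the centre of its underside. Leave alone.
- spool: Metal solder spool standing on the table beyond the work, 60 mm diameter, 40 mm high; origin at the centre of its underside. Leave alone.
- screwdriver: Screwdriver 180 mm long lying on the table beyond the work; origin at the middle of its underside, x towards the tip. Leave alone.
- tub: Small clear tub with white lid, 70 mm diameter, 50 mm high, standing on the table beyond the work; origin at the centre of its underside. Leave alone.
Things that resemble listed ones, but are neither listed nor needed, are in the scene too. Leave any purple look-alike of the board alone. Of the things that look like the green_mat, the middle-sized one is meant.

How it is judged:
By the outcome, as a careful person would: the job done as asked, in the order asked, and still so for the second after the job is handed in, with the robot touching nothing.
It also fails if it takes over 50 s, if anything falls off the work surface, if the arm or the gripper's body presses on something with over 40 N, if the wrist force passes 120 N, or if a joint passes its speed limit or range.

## Working session

There is one attempt and no reset: what is moved stays moved. The work goes in short steps, Python scripts to look and compute and a tool call to move; the robot and the scene stay as the last step left them, time stands still between calls to the robot, and variables do not carry over. Pictures are saved under pics/ and viewed, about 8 in all and at most 12, crops included, and the job is handed in when it is done.

Besides the shell and the picture viewer there is one more tool, called in YAML: its name, and indented under it one key for each argument. move_arm: Moves the arm, as the interface text tells. Its arguments: {"type":"object","properties":{"targets":{"type":"array","items":{"type":"array","items":{"type":"number"}}},"grip_force":{"type":"number"}},"required":["targets"]}

```bash
mkdir -p pics; cat > h.py <<'E'
from station import *
import numpy as np, cv2
def ray(c,u,v,z,st=None):
    if "extrinsics" in c: M=np.linalg.inv(c["extrinsics"])
    else:
        T=np.eye(4);T[:3,:3]=st["tcp_rot"];T[:3,3]=st["eef_pos"];M=T@c["tool_from_camera"]
    d=M[:3,:3]@np.array([(u-c["cx"])/c["fx"],(v-c["cy"])/c["fy"],1]);o=M[:3,3]
    return o+d*(z-o[2])/d[2]
def save(n,im): cv2.imwrite("pics/"+n+".png",np.ascontiguousarray(im[:,:,::-1]))
E
python3 - <<'E'
from h import *
import pickle
s=get_state();print(s)
for n in("top","scene"):
    c=camera(n);save(n+"0",c["color"]);pickle.dump(c,open(n+".pkl","wb"))
    M=np.linalg.inv(c["extrinsics"]);print(n,M[:3,3],M[:3,2],c["fx"])
E
```

```text
{'clock': 0.0, 'qpos': array([-77.66461251,  35.28983183,  -0.72394203,  81.64267596,
         0.46490405,  63.22113513,  -2.3141311 ]), 'qd': array([-0.04327221, -0.01978558,  0.00846176, -0.05224269, -0.05156184,
        0.10149216,  0.00645964]), 'tau': array([ 8.79790576e-06, -4.69216740e+01,  2.59040566e-01, -1.71040624e+01,
        9.93096095e-03,  9.51560534e-03, -5.86984328e-07]), 'eef_pos': array([0.15544695, 0.63037987, 0.24882364]), 'tcp_rot': array([[ 2.39346786e-01, -5.89770341e-04, -9.70933967e-01],
       [ 9.70930582e-01, -2.56425622e-03,  2.39347509e-01],
       [-2.63088353e-03, -9.99996538e-01, -4.11204262e-05]]), 'ft_force': array([-0.4714168 ,  0.0284923 ,  0.72256291]), 'torque': array([-0.0638593 ,  0.037931  ,  0.04551888]), 'grip_width': 0.9988043321377865}
top [ 0.18198984 -0.0635686   1.76394551] [ 0.19014315  0.00242026 -0.98175339] 494.5814425415891
scene [1.20821388 0.3399657  0.97287834] [-0.57609705 -0.32882791 -0.74832105] 465.60877286665493
```

View pics/top0.png

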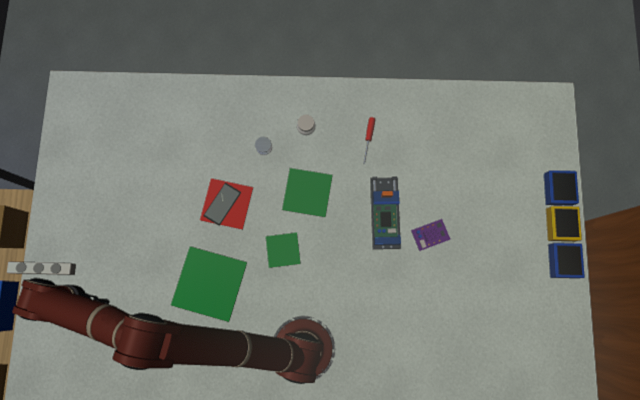

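View pics/scene0.png

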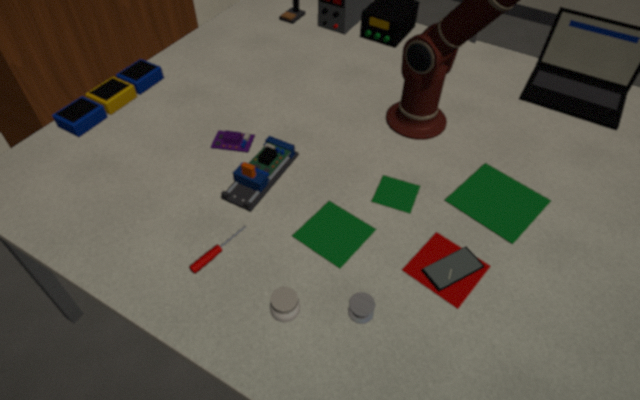

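Top view: three green mats, at (308,192), (283,250) small and (209,284) large. The holder is at (385,213), its orange grip at (387,194), and the purple look-alike board at (431,235). Next I measure the sizes.

```bash
python3 - <<'E'
from h import *
import pickle
for n in("top","scene"):
    c=pickle.load(open(n+".pkl","rb"));hsv=cv2.cvtColor(c["color"],cv2.COLOR_RGB2HSV)
    for nm,lo,hi,z,amin in(("green",(50,120,60),(75,255,255),.004,300),("orange",(5,150,120),(16,255,255),.092 if n=="top" else .08,8),("red",(0,180,120),(4,255,255),.004,200),("blue",(100,130,60),(120,255,255),.053,60)):
        m=cv2.inRange(hsv,lo,hi)
        for k in cv2.findContours(m,0,2)[0]:
            if cv2.contourArea(k)<amin: continue
            P=np.array([ray(c,u,v,z)[:2] for u,v in k[:,0]+0.]).astype(np.float32)
            r=cv2.minAreaRect(P*1000)
            print(n,nm,k[:,0].mean(0).round(),np.round(r[0],1),np.round(r[1]),round(r[2],1))
c=pickle.load(open("top.pkl","rb"));a=c["color"]
A=cv2.resize(a[165:260,355:465],None,fx=5,fy=5,interpolation=2);B=cv2.resize(a[160:280,245:345],None,fx=4,fy=4)[:475]
save("crop",np.hstack([cv2.resize(A,(440,380)),cv2.resize(B,(350,380))]))
E
```

```text
top green [208. 284.] [212.2 337.2] [210. 210.] 75.9
top green [284. 249.] [335.8  82.5] [108. 108.] 8.4
top green [307. 193.] [547.1   2. ] [154. 154.] 81.7
top orange [387. 192.] [ 533.3 -277.1] [11. 35.] 1.3
top red [238. 203.] [492.1 261.4] [ 89. 153.] 79.2
top red [209. 202.] [508.  345.6] [ 45. 152.] 78.4
top blue [560. 261.] [ 317.7 -899.1] [114. 112.] 0.2
top blue [558. 189.] [ 576.2 -898.9] [116. 115.] 1.3
scene green [336. 232.] [548.9   3.8] [154. 153.] 81.9
scene green [395. 194.] [338.6  84.2] [106. 107.] 8.5
scene green [499. 201.] [213.6 337.8] [208. 208.] 75.9
scene orange [248. 166.] [ 524.5 -284.3] [30.  9.] 87.8
scene blue [260. 176.] [ 520.8 -252.9] [46. 44.] 3.0
scene blue [279. 142.] [ 378.3 -277.9] [16. 85.] 2.5
scene blue [ 80. 117.] [ 590.6 -866.4] [146. 127.] 81.8
scene blue [140.  79.] [ 336.4 -862.6] [147. 127.] 78.3
```

View pics/crop.png

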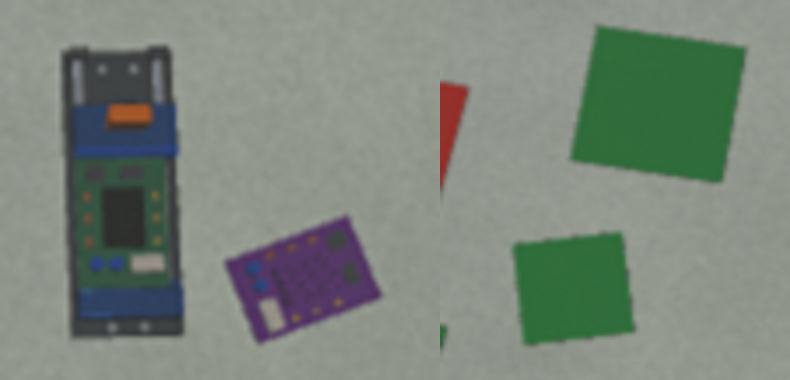

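Three green squares measure 210, 108 and 154 mm. The middle-sized one is at top pixel (307,193), centre about (0.548, 0.003), yaw −8°, so it is the listed 160 mm mat. The board to lift is the green one in the holder, not the purple one at (431,235). I move towards the holder.

move_arm:
  targets:
    - [0,-4,0,-6,0,0.1,0]
    - [0,-7,0,-10,0,0.2,0]
    - [0,-9,0,-14,0,0.3,0]
    - [0,-12,0,-17.5,0,0.4,0]
    - [0,-14,0,-21,0,0.5,0]
    - [0,-16.5,0,-24.5,0,0.6,0]
    - [0,-19,0,-28,0,0.7,0]
    - [0,-21,0,-31.5,0,0.7,0]
    - [0,-23.5,0,-35,0,0.7,0]
    - [0,-26,0,-38.5,0,0.7,0]
    - [0,-28.5,0,-42.5,0,0.7,0]
    - [0,-28.5,0,-42.5,0,0.7,0]

```text
clock: 1.1
eef_pos: [0.4923, 0.2592, 0.2494]
tcp_rot: [[0.808, -0.001, -0.589], [0.589, -0.002, 0.808], [-0.003, -1.0, -0.001]]
ft_force: [0.5, -0.1, 0.2]
grip_width: 0.998
```

move_arm:
  targets:
    - [0,-2,-0.5,-3,0,0.1,0]
    - [0,-4.5,-1,-6.4,0,0.2,0]
    - [0,-7,-1.5,-9.8,0,0.3,0]
    - [0,-9.3,-2,-13.2,0,0.4,0]
    - [0,-11.7,-2,-16.6,0,0.5,0]
    - [0,-14,-2,-20,0,0.586,0]
    - [0,-16.5,-2,-23.4,0,0.586,0]
    - [0,-19,-2,-26.8,0,0.586,0]
    - [0,-21.3,-2,-30.2,0,0.586,0]
    - [0,-23.7,-2,-33.6,0,0.586,0]
    - [0,-26,-2,-37,0,0.586,0]
    - [0,-30,-2,-42.5,0,0.586,0]

```text
clock: 2.1
eef_pos: [0.4997, -0.2357, 0.2703]
tcp_rot: [[0.999, -0.002, -0.044], [0.044, -0.002, 0.999], [-0.002, -1.0, -0.002]]
ft_force: [1.0, -0.6, -0.7]
grip_width: 1.001
```

move_arm:
  targets:
    - [0,0,0,-3,0,0,0]
    - [0,0,0,-3.5,0,0,0]
    - [0,0,0,-3.5,0,0,0]

```text
clock: 2.35
eef_pos: [0.4999, -0.2738, 0.2698]
tcp_rot: [[0.999, -0.003, -0.038], [0.038, -0.003, 0.999], [-0.003, -1.0, -0.003]]
ft_force: [-0.0, 0.2, 0.2]
grip_width: 1.004
```

```bash
cat > look.py <<'E'
from h import *
import sys
s=get_state();c=camera("wrist")
T=np.eye(4);T[:3,:3]=s["tcp_rot"];T[:3,3]=s["eef_pos"]
print(s["eef_pos"].round(4),"yaw",np.degrees(np.arctan2(s["tcp_rot"][1,0],s["tcp_rot"][0,0])),"cam",(T@c["tool_from_camera"])[:3,3],(T@c["tool_from_camera"])[:3,2])
save(sys.argv[1],c["color"]);hsv=cv2.cvtColor(c["color"],cv2.COLOR_RGB2HSV)
for nm,lo,hi,z,a in(("orange",(5,150,120),(16,255,255),.092,100),("blue",(100,130,60),(120,255,255),.05,300),("green",(45,80,40),(80,255,255),.046,500),("black",(0,0,0),(180,255,45),.07,500)):
    for k in cv2.findContours(cv2.inRange(hsv,lo,hi),0,2)[0]:
        if cv2.contourArea(k)<a: continue
        P=np.array([ray(c,u,v,z,s)[:2] for u,v in k[:,0]+0.]).astype(np.float32)
        r=cv2.minAreaRect(P*1000);print(nm,cv2.boundingRect(k),np.round(r[0],1),np.round(r[1],1),round(r[2],1))
E
python3 look.py w1
```

```text
[ 0.4999 -0.2738  0.2698] yaw 2.174971049829409 cam [ 0.49785955 -0.1923496   0.39419875] [ 0.00847835 -0.31208283 -0.95001707]
orange (346, 168, 15, 32) [ 532.7 -274.8] [14.6 34.4] 1.3
blue (324, 138, 34, 74) [ 521.3 -277.2] [39. 90.] 2.3
green (226, 137, 98, 64) [ 443.7 -273.2] [113.5  77.6] 2.2
black (28, 254, 612, 146) [ 506.4 -493.8] [882.4 243.9] 2.4
black (253, 156, 47, 33) [ 447.9 -270.8] [51.6 36.9] 2.2
```

View pics/w1.png

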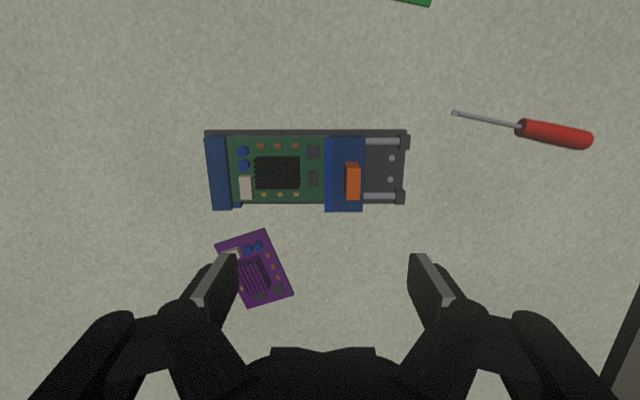

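The wrist view shows the orange grip at (353,182), the heat sink at (277,172) and the purple board at (255,268). The holder yaw is about 2.2°. Grip centre is (0.5327, −0.275) and sink centre (0.448, −0.271): 85 mm apart, as it must be with the jaw shut.

move_arm:
  grip_force: 40
  targets:
    - [130,1.5,3,-0.1,0,0,0]
    - [130,3.2,7,-0.2,0,0,0]
    - [130,3.25,10,-0.25,0,0,0]
    - [130,3.25,13,-0.25,0,0,0]
    - [130,3.25,15,-0.25,0,0,0]
    - [130,3.25,16,-0.25,0,0,0]
    - [130,3.25,16,-0.25,0,0,0]

```text
clock: 2.98
eef_pos: [0.5321, -0.2688, 0.1071]
tcp_rot: [[0.999, -0.007, -0.045], [0.045, 0.003, 0.999], [-0.007, -1.0, 0.004]]
ft_force: [0.5, 0.7, 0.4]
grip_width: 0.488
```

```bash
python3 look.py w2
```

```text
[ 0.5321 -0.2688  0.1071] yaw 2.58176984954342 cam [ 0.53010388 -0.18815017  0.23203206] [ 0.00649325 -0.3058635  -0.95205323]
orange (308, 220, 29, 81) [ 532.6 -269.4] [15.2 48.7] 1.7
blue (117, 210, 27, 24) [ 403.9 -269. ] [21.4 12.1] 43.7
blue (112, 187, 28, 24) [ 402.2 -252.2] [20.1 12.4] 53.8
blue (65, 185, 55, 109) [ 373.8 -286.4] [23.3 81.8] 2.4
blue (273, 175, 75, 126) [ 524.7 -279. ] [48.5 93.9] 2.2
green (99, 172, 183, 108) [ 446.  -274.8] [119.2  80.3] 2.4
black (54, 243, 538, 157) [ 533. -333.] [398.  127.9] 3.1
black (137, 206, 100, 64) [ 450.6 -270.2] [58.  42.1] 2.8
```

View pics/w2.png

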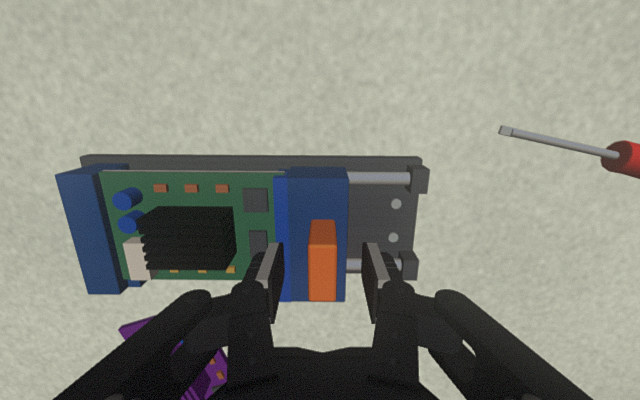

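The fingers straddle the orange grip, whose top face is centred near (322,272), about (0.5325, −0.2755). I descend and pinch.

move_arm:
  grip_force: 40
  targets:
    - [130,0.05,0.5,-0.65,0,-0.005,0]
    - [130,0.05,1.3,-0.65,0,-0.005,0]
    - [130,0.05,2,-0.65,0,-0.005,0]
    - [130,0.05,2.6,-0.65,0,-0.005,0]
    - [130,0.05,2.7,-0.65,0,-0.005,0]
    - [130,0.05,2.7,-0.65,0,-0.005,0]
    - [255,0.05,2.7,-0.65,0,-0.005,0]
    - [255,0.05,2.7,-0.65,0,-0.005,0]
    - [255,0.05,2.7,-0.65,0,-0.005,0]
    - [255,0.05,2.7,-0.65,0,-0.005,0]
    - [255,0.05,2.7,-0.65,0,-0.005,0]
    - [255,0.05,2.7,-0.65,0,-0.005,0]

```text
clock: 4.03
eef_pos: [0.5335, -0.2767, 0.0825]
tcp_rot: [[0.999, -0.004, -0.048], [0.048, 0.001, 0.999], [-0.004, -1.0, 0.001]]
ft_force: [-2.4, 0.7, 4.0]
grip_width: 0.179
```

move_arm:
  targets:
    - [255,0.5,0,0,0,0,0]
    - [255,1,0,0,0,0,0]
    - [255,1.5,0,0,0,0,0]
    - [255,2,0,0,0,0,0]
    - [255,2.5,0,0,0,0,0]
    - [255,3,0,0,0,0,0]
    - [255,3.5,0,0,0,0,0]
    - [255,4,0,-0.05,0,0,0]
    - [255,4.4,0,-0.05,0,0,0]
    - [255,4.5,0,-0.05,0,0,0]
    - [255,4.5,0,-0.05,0,0,0]

```text
clock: 4.95
eef_pos: [0.5799, -0.2749, 0.0825]
tcp_rot: [[0.999, -0.002, -0.049], [0.049, 0.001, 0.999], [-0.002, -1.0, 0.001]]
ft_force: [-0.5, 1.2, 3.3]
grip_width: 0.181
```

move_arm:
  targets:
    - [130,0,0,0,0,0,0]
    - [130,0,0,0,0,0,0]
    - [130,0,0,0,0,0,0]
    - [130,0,0,0,0,0,0]
    - [130,0,-1,0,0,0,0]
    - [130,0,-3,0,0,0,0]
    - [130,0,-6,0,0,0,0]
    - [130,0,-9,0,0,0,0]
    - [130,0,-12,0,0,0,0]
    - [130,0,-13,0,0,0,0]
    - [130,0,-13,0,0,0,0]

```text
clock: 5.87
eef_pos: [0.5818, -0.2763, 0.2168]
tcp_rot: [[0.999, 0.005, -0.049], [0.049, -0.003, 0.999], [0.005, -1.0, -0.003]]
ft_force: [-0.7, 0.6, 0.3]
grip_width: 0.489
```

```bash
python3 look.py w3
```

```text
[ 0.5818 -0.2763  0.2168] yaw 2.805335645528046 cam [ 0.57787083 -0.19494535  0.34115015] [ 0.0199528  -0.3118204  -0.94993154]
orange (311, 168, 18, 45) [ 580.1 -270.3] [14.8 40.7] 2.1
blue (288, 138, 16, 87) [ 556.1 -276.1] [14.8 91. ] 2.4
green (125, 136, 126, 76) [ 446.6 -273.9] [119.9  79.1] 2.3
black (54, 246, 586, 154) [ 599.6 -442.2] [682.9 212.9] 2.4
black (149, 159, 67, 39) [ 450.1 -271. ] [60.  37.1] 2.7
```

View pics/w3.png

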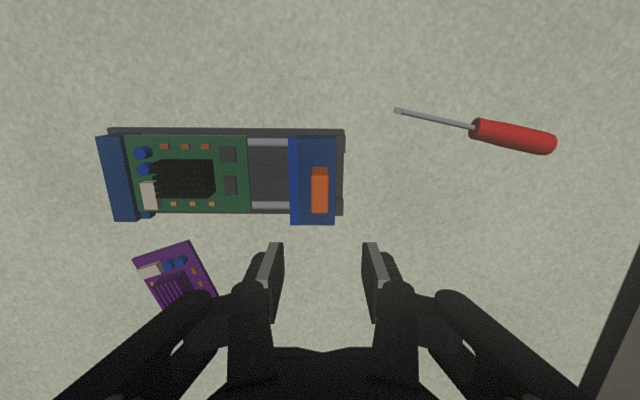

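Jaw open about 46 mm, grip at (319,190). The full 120×79 mm board is now visible, centred at (0.4466, −0.274), yaw 2.3°, still on its rest. I turn the tool 90° and go above the heat sink.

move_arm:
  targets:
    - [90,-2,0,0.1,0,0.12,0]
    - [90,-4,0,0.2,0,0.24,0]
    - [90,-6,0,0.4,0,0.36,0]
    - [90,-8,0,0.5,0,0.48,0]
    - [90,-10,1,0.6,0,0.6,0]
    - [90,-12,2,0.8,0,0.72,0]
    - [90,-13.5,3,0.9,0,0.84,0]
    - [90,-13.5,4,0.9,0,0.96,0]
    - [90,-13.5,4,0.9,0,1.08,0]
    - [90,-13.5,4,0.9,0,1.2,0]
    - [90,-13.5,4,0.9,0,1.32,0]
    - [90,-13.5,4,0.9,0,1.44,0]

```text
clock: 6.92
eef_pos: [0.4442, -0.272, 0.172]
tcp_rot: [[0.173, -0.003, 0.985], [-0.985, 0.001, 0.173], [-0.002, -1.0, -0.003]]
ft_force: [-0.3, -0.6, -0.0]
grip_width: 0.646
```

move_arm:
  targets:
    - [90,0,0,0,0,0.1,0]
    - [90,0,0,0,0,0.14,0]
    - [90,0,0,0,0,0.14,0]

```text
clock: 7.17
eef_pos: [0.4431, -0.2708, 0.1699]
tcp_rot: [[0.033, -0.007, 0.999], [-0.999, 0.003, 0.033], [-0.003, -1.0, -0.007]]
ft_force: [-0.5, -0.4, -0.9]
grip_width: 0.649
```

```bash
python3 look.py w4
```

```text
[ 0.4431 -0.2708  0.1699] yaw -88.109187803013 cam [ 0.52444161 -0.26723827  0.29396016] [-0.31807662 -0.00579502 -0.9480473 ]
orange (310, 0, 59, 15) [ 576.5 -274.4] [ 7.2 34.6] 1.8
blue (276, 0, 125, 67) [ 570.  -275.3] [43.2 91.3] 1.8
green (0, 213, 75, 95) [365.3  24.2] [96.3 79.5] 8.3
green (281, 122, 97, 131) [ 446.8 -274.3] [119.9  79. ] 2.4
green (0, 0, 119, 162) [534.3 -53.6] [ 98.1 121.2] 82.0
black (49, 245, 547, 155) [ 317.4 -270.2] [178.7 568.8] 2.2
black (308, 164, 43, 66) [ 449.3 -274.1] [55.1 33.5] 2.6
```

View pics/w4.png

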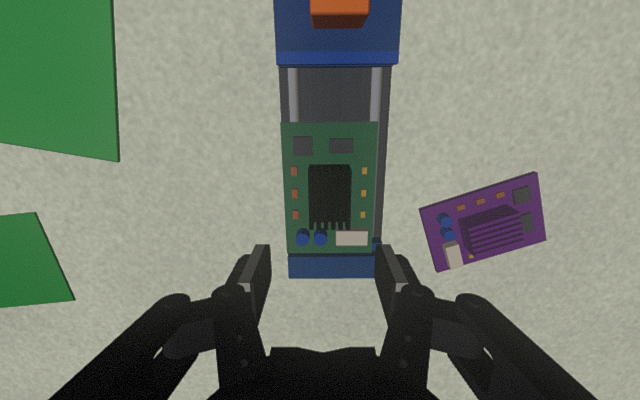

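The heat sink at (330,195) is the green board's, clear of the purple one. Its centre is (0.447, −0.274). I descend.

move_arm:
  targets:
    - [90,0.2,2,0.2,0,0,0]
    - [90,0.35,4.5,0.36,0,0,0]
    - [90,0.35,6.5,0.36,0,0,0]
    - [90,0.35,8,0.36,0,0,0]
    - [90,0.35,9,0.36,0,0,0]
    - [90,0.35,9.7,0.36,0,0,0]
    - [90,0.35,10.1,0.36,0,0,0]
    - [90,0.35,10.1,0.36,0,0,0]
    - [90,0.35,10.1,0.36,0,0,0]

```text
clock: 7.97
eef_pos: [0.4465, -0.2745, 0.0697]
tcp_rot: [[0.035, -0.006, 0.999], [-0.999, 0.002, 0.035], [-0.002, -1.0, -0.006]]
ft_force: [0.1, -0.1, -0.1]
grip_width: 0.648
```

move_arm:
  grip_force: 40
  targets:
    - [255,0,0,0,0,0,0]
    - [255,0,0,0,0,0,0]
    - [255,0,0,0,0,0,0]
    - [255,0,0,0,0,0,0]
    - [255,0,0,0,0,0,0]
    - [255,0,0,0,0,0,0]
    - [255,0,0,0,0,0,0]
    - [255,0,-0.3,0,0,0,0]
    - [255,0,-0.6,0,0,0,0]
    - [255,0,-1,0,0,0,0]
    - [255,0,-1,0,0,0,0]

```text
clock: 8.88
eef_pos: [0.4467, -0.2744, 0.08]
tcp_rot: [[0.035, -0.006, 0.999], [-0.999, 0.002, 0.035], [-0.002, -1.0, -0.005]]
ft_force: [-0.3, -0.5, -1.6]
grip_width: 0.386
```

Width 33 mm on the 34 mm heat sink and the weight shows on the sensor. I lift straight up.

move_arm:
  targets:
    - [255,0,-1,0,0,0,0]
    - [255,0,-2.5,0,0,0,0]
    - [255,0,-4.5,0,0,0,0]
    - [255,0,-7,0,0,0,0]
    - [255,0,-9,0,0,0,0]
    - [255,0,-10.5,0,0,0,0]
    - [255,0,-11,0,0,0,0]
    - [255,0,-11,0,0,0,0]

```text
clock: 9.55
eef_pos: [0.4477, -0.275, 0.1914]
tcp_rot: [[0.035, -0.003, 0.999], [-0.999, 0.001, 0.035], [-0.001, -1.0, -0.003]]
ft_force: [0.7, 0.6, -2.7]
grip_width: 0.385
```

move_arm:
  targets:
    - [255,-1,0,0.5,0,0.02,0]
    - [255,-3,0,1,0,0.04,0]
    - [255,-5.5,0,2,0,0.06,0]
    - [255,-8.5,0,3,0,0.08,0]
    - [255,-11.5,0,4,0,0.1,0]
    - [255,-14.5,0,5,0,0.12,0]
    - [255,-17.5,0,6,0,0.14,0]
    - [255,-20.5,0,7,0,0.16,0]
    - [255,-23.5,0,8,0,0.18,0]
    - [255,-25.5,0,9,0,0.18,0]
    - [255,-27,0,10,0,0.18,0]
    - [255,-27.2,0,11,0,0.18,0]

```text
clock: 10.55
eef_pos: [0.5476, 0.0062, 0.1889]
tcp_rot: [[-0.138, -0.008, 0.99], [-0.99, 0.004, -0.138], [-0.003, -1.0, -0.009]]
ft_force: [-0.5, -0.4, -2.6]
grip_width: 0.388
```

```bash
python3 - <<'E'
from h import *
s=get_state();print(s["eef_pos"],s["tcp_rot"].round(3),s["grip_width"],s["ft_force"])
t=camera("scene");w=camera("wrist")
save("m1",np.hstack([w["color"][:,120:520],cv2.resize(t["color"][120:320,220:420],(400,400))]))
E
```

```text
[0.54755222 0.00621141 0.18894171] [[-0.138 -0.008  0.99 ]
 [-0.99   0.004 -0.138]
 [-0.003 -1.    -0.009]] 0.3875573442617842 [-0.54484434 -0.38132367 -2.64257548]
```

View pics/m1.png

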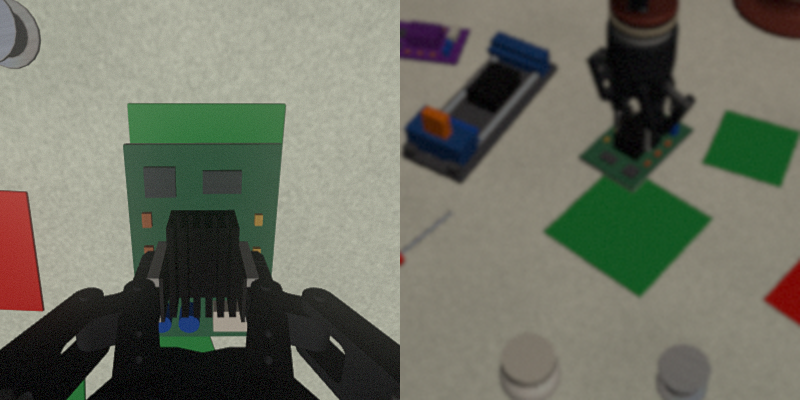

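The board is held level and parallel to the mat, over the mat (far mat edge at row 104 in the left half). I descend gently.

move_arm:
  targets:
    - [255,0.2,2,0.1,0,0,0]
    - [255,0.31,4.5,0.2,0,0,0]
    - [255,0.31,7,0.2,0,0,0]
    - [255,0.31,9.5,0.2,0,0,0]
    - [255,0.31,11.5,0.2,0,0,0]
    - [255,0.31,13,0.2,0,0,0]
    - [255,0.31,14,0.2,0,0,0]
    - [255,0.31,14.5,0.2,0,0,0]
    - [255,0.31,14.8,0.2,0,0,0]
    - [255,0.31,14.8,0.2,0,0,0]

```text
clock: 11.48
eef_pos: [0.5494, -0.0011, 0.0417]
tcp_rot: [[-0.141, -0.005, 0.99], [-0.99, 0.0, -0.141], [0.001, -1.0, -0.005]]
ft_force: [-0.1, -0.4, -2.3]
grip_width: 0.383
```

move_arm:
  targets:
    - [255,-0.2,0.1,-0.1,0,0,0]
    - [255,-0.4,0.2,-0.1,0,0,0]
    - [255,-0.4,0.3,-0.1,0,0,0]
    - [255,-0.4,0.4,-0.1,0,0,0]
    - [255,-0.4,0.5,-0.1,0,0,0]
    - [255,-0.4,0.6,-0.1,0,0,0]
    - [255,-0.4,0.65,-0.1,0,0,0]
    - [255,-0.4,0.7,-0.1,0,0,0]
    - [255,-0.4,0.75,-0.1,0,0,0]

```text
clock: 12.23
eef_pos: [0.549, 0.0029, 0.0348]
tcp_rot: [[-0.141, -0.005, 0.99], [-0.99, 0.001, -0.141], [-0.0, -1.0, -0.005]]
ft_force: [-2.5, 0.4, 6.0]
grip_width: 0.388
```

The force is now upward, so the board is touching the mat. I go slightly lower, then release.

move_arm:
  targets:
    - [255,0,0.04,0,0,0,0]
    - [255,0,0.06,0,0,0,0]
    - [180,0,0.06,0,0,0,0]
    - [150,0,0.06,0,0,0,0]
    - [120,0,0.06,0,0,0,0]
    - [90,0,0,0,0,0,0]
    - [90,0,0,0,0,0,0]
    - [90,0,-0.5,0,0,0,0]
    - [90,0,-2,0,0,0,0]
    - [90,0,-4.5,0,0,0,0]
    - [90,0,-8,0,0,0,0]
    - [90,0,-12,0,0,0,0]

```text
clock: 13.23
eef_pos: [0.5483, 0.003, 0.155]
tcp_rot: [[-0.142, -0.009, 0.99], [-0.99, 0.0, -0.142], [0.001, -1.0, -0.009]]
ft_force: [0.9, -0.2, -0.0]
grip_width: 0.646
```

move_arm:
  targets:
    - [90,0,-3,-2,0,0,0]
    - [90,0,-5,-6,0,0,0]
    - [90,0,-6,-9,0,0,0]
    - [90,0,-6,-9,0,0,0]

```text
clock: 13.57
eef_pos: [0.4543, 0.016, 0.2173]
tcp_rot: [[-0.144, -0.012, 0.989], [-0.99, 0.005, -0.144], [-0.004, -1.0, -0.013]]
ft_force: [-0.3, 0.2, -0.4]
grip_width: 0.649
```

```bash
python3 look.py w5; python3 - <<'E'
from h import *
import pickle
s=get_state();c=camera("wrist");hsv=cv2.cvtColor(c["color"],cv2.COLOR_RGB2HSV)
m=cv2.inRange(hsv,(45,80,20),(85,255,255));print(s["ft_force"],s["grip_width"])
t=camera("scene");hs=cv2.cvtColor(t["color"],cv2.COLOR_RGB2HSV)
for k in cv2.findContours(cv2.inRange(hs,(50,60,30),(80,255,255)),0,2)[0]:
    if cv2.contourArea(k)>300: print(np.round(cv2.minAreaRect(np.array([ray(t,u,v,.004)[:2]*1000 for u,v in k[:,0]+0.],np.float32)),1) if 0 else cv2.boundingRect(k))
save("fin",np.hstack([c["color"][:,120:520],cv2.resize(t["color"][100:330,200:430],(400,400))]))
E
```

```text
[0.4543 0.016  0.2173] yaw -98.29925983947467 cam [0.53544555 0.00507706 0.34091898] [-0.31937533  0.05174325 -0.94621458]
blue (578, 201, 62, 27) [ 374.7 -276.6] [22.5 64.1] 2.5
blue (566, 189, 74, 18) [ 395.  -267.1] [ 9.1 73.5] 2.3
blue (576, 0, 64, 43) [ 564.  -246.9] [30.5 53.1] 1.7
green (167, 352, 40, 48) [198.6 225.9] [ 44.1 104.8] 47.8
green (46, 292, 111, 90) [319.4 346.1] [ 96.2 194. ] 33.8
green (231, 215, 107, 92) [362.4  74.6] [97.8 97.6] 8.4
green (243, 0, 161, 158) [546.4   4.4] [138.9 136.6] 81.7
black (49, 245, 548, 155) [285.4  46.1] [694.6 218.9] 82.1
black (567, 100, 73, 82) [ 459.  -241.4] [69.2 62.9] 3.2
black (305, 54, 36, 55) [547.9   4.7] [29.7 43.1] 81.6
[-0.42498173 -0.09962453  0.3676307 ] 0.6481953541967194
(292, 201, 84, 67)
(371, 175, 49, 38)
(445, 163, 106, 81)
```

View pics/fin.png

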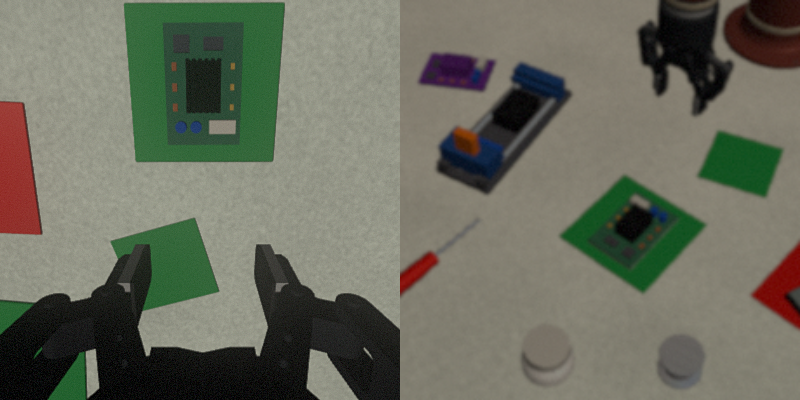

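The board lies right way up in the middle of the green mat and parallel to it: board at (203,82), margins about even on all sides. The jaw is open, the other things are where they were, and the robot is clear.

```bash
python3 -c "
from station import *
print(close_job())"
```

```text
the job is handed in; nothing more can be done
None
```

The job is done and handed in at about 14 s of the 50 s allowed. I pulled the jaw open about 46 mm by its orange grip with the board still on its rest. I then lifted the board by the heat sink and set it down on the 160 mm (middle-sized) green mat with about 8 N of contact force before letting go.

- **Board:** the final wrist picture shows it right way up and parallel to the mat. The sink centre measured about (0.548, 0.005) and the mat centre about (0.546–0.549, 0.002–0.004), so the two agree within about 3 mm.
- **Jaw and other things:** the jaw is still open. The phone, spool, screwdriver, tub and purple board look undisturbed in the pictures; I did not re-measure their positions.
- **Robot:** the gripper is clear of everything and the wrist force is close to zero.
- **Checks:** none failed or disagreed.

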